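# Lay out the wash things on the bath board

## Robot

A 6-joint arm with a two-finger parallel gripper is mounted at the origin on the work surface. World frame = base frame: x ahead of the robot, y to its left, z up, the work surface at z = 0. Lengths are in m, angles in rad, forces in N, time in s.
With the tool pointing down it reaches from about 0.275 to 0.85 m from the base axis. Payload 19 kg.
Tool frame: the origin (TCP) lies midway between the tips of the shut fingers; the grasp point (between the pads) lies 19 mm behind it; z points along the fingers, x is the direction in which the jaws open and shut, and the axes are right-handed (so a half turn about z gives the same grasp; the last joint's range is limited). The gripper opens to 85 mm and grips with 20 to 120 N. Pads are 22 mm wide; open, the fingers measure 114 mm over their backs; the gripper's body (76 mm by 85 mm) begins 54 mm behind the grasp point. The pads swing forward as they close: fully open they stand 13 mm farther back than shut.
Start: joints at [1.137, 0.15, 1.437, -0, 1.554, -0.134], TCP at [0.17, 0.549, 0.231] pointing down, gripper open.
Joint ranges: [-2.8, 2.8], [-0.68, 2.1], [0.12, 2.68], [-1.39, 4.53], [0.16, 2.79], [-2.81, 2.81]. Speed limits (rad/s): [1.89, 1.89, 2.22, 3.01, 3.01, 3.01].

## Interface

Orientations are given as a unit quaternion [x, y, z, w].
In Python, from workcell import ctrl, vision gives the robot as it stands.
- The arm moves only by the tool drive_tool, never from a script. Its argument "steps" is a list of rows, each an object with "travel": the shift along the tool's x, y, z in mm, a list of three; "twist": the turn about the tool's z in degrees. In form: [{"travel": [x, y, z], "twist": twist}, ...]. A call has 1 to 12 rows; each row shifts and turns the commanded pose from where the row before left it, along the tool's axes as they then stand; what a row does not reach is not made up. A row lasts 1/12 s, in which the tool goes at most 41.7 mm and 7.16 degrees, less where a joint would pass 70% of its speed; a pose out of reach is approached as far as the arm can. A call with a gripper value outside its range is refused whole. "jaw" is the closure, from -1 (fully open) to 1 (shut), set as the call begins (left out, the last holds). The fingers move at their own pace and stop on an object; "grip_force" is the grip in N (left out, the last holds). Time passes only in rows, so rows that do not move let the fingers close. It gives the time, the measured TCP pose, the force and the opening at its end, in the units of the state.
- ctrl.read_state(): the state, without advancing time (a new reading comes with each control period).
- vision.get_image(name): name is "side" or "top" or "wrist"; returns (picture, depth): 420x560x3 uint8, red, green, blue; 420x560 float32, m along the optical axis (not along the pixel's ray), 0 where there is no reading.
- vision.camera_model(name): a dict with "fovy" (degrees; the focal length in pixels is half the picture's height over the tangent of half this angle, whatever the lens; pixels are square), "cx", "cy" (the principal point, pixels), "extrinsics" (4x4, takes a point from world to camera coordinates). Camera axes: x right, y down, z forward; pixel columns grow to the right and rows downward; lengths in m; the calibration is good to about 2 mm. The wrist camera is an equidistant fisheye: a pixel r from the principal point sees the ray r / f radians off the axis. A picture is of the moment at which its call begins: read the wrist's pose just before it. camera_model takes no time and is no camera call; for the wrist camera it gives the pose at the moment of the call.
- ctrl.finish_job(): hands the job in, once; it reports no verdict.
The state is a dict: "t": time; "joint_positions": joint angles; "dq": joint speeds; "joint_torque": joint torques, N m; "position": TCP position; "eef_rot": TCP orientation; "wrist_force": force on the tool from outside, world axes, zero at the start; "wrist_torque": the same for the moment, N m; "grip_width": opening from 0.0 (shut) to 1.0 (fully open).
Only numpy, scipy, OpenCV 4.12 (cv2) and the standard library are available. Lean on these libraries where they do the work, as an engineer would, in place of code of your own. Each camera call takes 0.05 s, during which the arm holds its last target.

## Task

Lay out the wash things in a row on the wooden bath board: the soap dish in the middle bay with its long side along the board, the tumbler between the dish and the pump dispenser, the lidded jar between the dish and the toothbrush holder, and the bar of soap lying flat in the dish. Put each in the middle of its bay, upright, setting the dish, tumbler and jar down gently, and leave the dispenser, toothbrush holder, hairbrush, tin and green bottle where they stand.

Things in the scene. Friction and masses are not known exactly. Their poses are not given: they have to be found in the camera images.
- board: long flat wooden bath board lying fixed on the tiled counter, 120 (its x, front to back) x 476 (its y, the row) x 10 mm thick, lips 8 mm high and 8 mm wide at its two ends only. Four dark inlaid lines across it mark five equal bays, each 92 mm long: bay centres at y = -184, -92, 0, 92, 184 mm on its midline, bay surface at z = 10 mm. Origin at the centre of its underside
- dispenser: grey stoneware pump soap dispenser with a steel pump, 58 mm diameter, 148 mm tall with the pump, its spout sticks out 42 mm to its own -x (the front); stands loose in one of the two end bays, either one. Origin at the centre of its underside, z up
- brush_holder: square grey stoneware toothbrush holder with two brushes in it, 60 x 60 x 90 mm, 165 mm tall with the brushes; stands loose in the other end bay. Origin at the centre of its underside, z up
- dish: oblong grey stoneware soap dish, 62 (x) x 90 (y, long) mm, 14 mm tall, open on top; inside it is 54 x 82 mm, its floor 8 mm above the underside, so that the rim (4 mm thick) stands 6 mm above the floor. 0.22 kg. Origin at the centre of its underside, z up
- soap: cream bar of soap, rigid, 40 (x) x 64 (y, long) x 24 mm tall, lying flat. 0.09 kg. Origin at the centre of its underside, z up
- tumbler: open round grey stoneware tumbler standing upright, 62 mm diameter at the rim, 95 mm tall, a little narrower at the foot, wall 4 mm. 0.2 kg. Origin at the centre of its underside, z up
- jar: low round white lidded jar with a wooden lid, 58 mm diameter, 66 mm tall. 0.2 kg. Origin at the centre of its underside, z up
- hairbrush: wooden hairbrush lying loose along x at the left of the work, 195 x 52 x 26 mm, handle to -x: leave it alone. Origin on its underside near the middle of its length
- tin: flat round aluminium tin, 68 mm diameter, 26 mm tall, loose, at the right of the work: leave it alone. Origin at the centre of its underside, z up
- flask: small green glass bottle with a steel cap, 42 mm diameter, 105 mm tall, loose, beyond the right end of the board: leave it alone. Origin at the centre of its underside, z up
Not all that is in view belongs to the job. What is shaped like the tumbler but purple is not meant.

How it is judged:
At the end, for the whole second after the job is handed in: Dish in the middle bay, long side within 0.25 rad of the board's; tumbler in the bay by the dispenser, jar in the bay by the brush holder; each upright (0.1 rad) on the board within 15 mm of its bay's centre, along and across; soap flat on the dish's floor, within 13 mm of its centre; all at rest (x of dish in the frame of board between -0.015 and 0.015 m and y of dish in the frame of board between -0.015 and 0.015 m and z of dish in the frame of board between 0.006 and 0.014 m and angle between each of dish, soap's own z axis and vertical below 0.1 rad and angle between the y axis of dish and the y axis of board, either way round below 0.25 rad and ((y of dispenser in the frame of board above 0.1 m and (x of tumbler in the frame of board between -0.015 and 0.015 m and y of tumbler in the frame of board between 0.077 and 0.107 m and z of tumbler in the frame of board between 0.006 and 0.014 m and angle between tumbler's own z axis and vertical below 0.1 rad) and (x of jar in the frame of board between -0.015 and 0.015 m and y of jar in the frame of board between -0.107 and -0.077 m and z of jar in the frame of board between 0.006 and 0.014 m and angle between jar's own z axis and vertical below 0.1 rad)) or (y of dispenser in the frame of board below -0.1 m and (x of tumbler in the frame of board between -0.015 and 0.015 m and y of tumbler in the frame of board between -0.107 and -0.077 m and z of tumbler in the frame of board between 0.006 and 0.014 m and angle between tumbler's own z axis and vertical below 0.1 rad) and (x of jar in the frame of board between -0.015 and 0.015 m and y of jar in the frame of board between 0.077 and 0.107 m and z of jar in the frame of board between 0.006 and 0.014 m and angle between jar's own z axis and vertical below 0.1 rad))) and horizontal distance between soap and dish below 0.013 m and z of soap in the frame of dish between 0.005 and 0.011 m and linear speed of each of dish, soap, tumbler, jar below 0.02 m/s); the robot touches nothing.
It fails at once if the pump dispenser or the toothbrush holder is shifted more than 20 mm or knocked over ((distance of dispenser from where it was at the start of the episode above 0.02 m or angle between dispenser's own z axis and vertical above 0.5 rad) or (distance of brush_holder from where it was at the start of the episode above 0.02 m or angle between brush_holder's own z axis and vertical above 0.5 rad)).
It fails at once if the hairbrush, tin or green bottle is shifted more than 20 mm or knocked over ((distance of hairbrush from where it was at the start of the episode above 0.02 m or angle between hairbrush's own z axis and vertical above 0.5 rad) or (distance of tin from where it was at the start of the episode above 0.02 m or angle between tin's own z axis and vertical above 0.5 rad) or (distance of flask from where it was at the start of the episode above 0.02 m or angle between flask's own z axis and vertical above 0.5 rad)).
It fails at once if the dish, tumbler or jar is let fall from more than about 20 mm (moves at over 0.6 m/s out of the fingers) ((contact force between the fingers and dish below 0.1 N and linear speed of dish above 0.6 m/s) or (contact force between the fingers and tumbler below 0.1 N and linear speed of tumbler above 0.6 m/s) or (contact force between the fingers and jar below 0.1 N and linear speed of jar above 0.6 m/s)).
It fails at once if the dish, tumbler or jar is banged onto the board (over 70 N) (contact force between any of dish, tumbler, jar and board above 70 N).
It also fails if it takes over 106 s, if anything falls off the work surface, if the arm or the gripper's body presses on something with over 40 N, if the wrist force passes 120 N, or if a joint passes its speed limit or range.

## Working session

There is one attempt and no reset: what is moved stays moved. The work goes in short steps, Python scripts to look and compute and a tool call to move; the robot and the scene stay as the last step left them, time stands still between calls to the robot, and variables do not carry over. Pictures are saved under pics/ and viewed, and the job is handed in when it is done.

Besides the shell and the picture viewer there is one more tool, called after "Request:" as name([rows], argument=value, ...), one row to a line, values as JSON. drive_tool: Moves the arm, as the interface text tells. Its arguments: {"type":"object","properties":{"steps":{"type":"array","items":{"type":"object","properties":{"travel":{"type":"array","items":{"type":"number"}},"twist":{"type":"number"}}}},"jaw":{"type":"number"},"grip_force":{"type":"number"}},"required":["steps"]}

```bash
mkdir -p pics; ls
python3 - <<'E'
from workcell import ctrl, vision
import cv2,numpy as np
for n in("top","side","wrist"):
    m=vision.camera_model(n);im,d=vision.get_image(n)
    np.savez(f"pics/{n}0.npz",im=im,d=d,E=m["extrinsics"],f=[m["fovy"],m["cx"],m["cy"]])
    cv2.imwrite(f"pics/{n}0.png",im[:,:,::-1]);print(n,m["fovy"],m["cx"],m["cy"],np.round(m["extrinsics"],3).tolist())
print(ctrl.read_state())
E
```

```text
pics
top 50.815052794108404 282.90657223250025 209.53428133221271 [[0.021, -1.0, -0.016, 0.003], [-0.989, -0.018, -0.146, 0.506], [0.146, 0.019, -0.989, 1.005], [0.0, 0.0, 0.0, 1.0]]
side 55.50519250079494 285.0514261107214 211.83872900513265 [[0.889, -0.459, 0.0, -0.456], [-0.298, -0.578, -0.76, 0.206], [0.349, 0.675, -0.65, 1.091], [0.0, 0.0, 0.0, 1.0]]
wrist 65.70646984690485 275.9253312530034 212.288338944328 [[0.296, 0.955, -0.002, -0.574], [0.916, -0.283, 0.285, -0.037], [0.271, -0.086, -0.959, 0.38], [0.0, 0.0, 0.0, 1.0]]
{'t': 0.15, 'joint_positions': array([ 1.13699507e+00,  1.50859570e-01,  1.43782635e+00, -2.27124925e-05,
        1.55381328e+00, -1.34008743e-01]), 'dq': array([ 0.00060475, -0.00167839, -0.001241  ,  0.00040086,  0.00036603,
        0.00118784]), 'joint_torque': array([ 2.81875742e-03, -7.13381839e+01, -5.71037579e+01, -7.04925151e-05,
        7.15293805e-03, -1.39937632e-05]), 'position': array([0.16976442, 0.54917908, 0.23084937]), 'eef_rot': array([ 8.04773675e-01,  5.93581609e-01, -3.92002773e-04,  2.27861708e-04]), 'wrist_force': array([-0.56516145, -0.03494949,  0.01880751]), 'wrist_torque': array([-0.06424173,  0.00384292,  0.00595283]), 'grip_width': 0.9997245766914757}
```

View pics/top0.png

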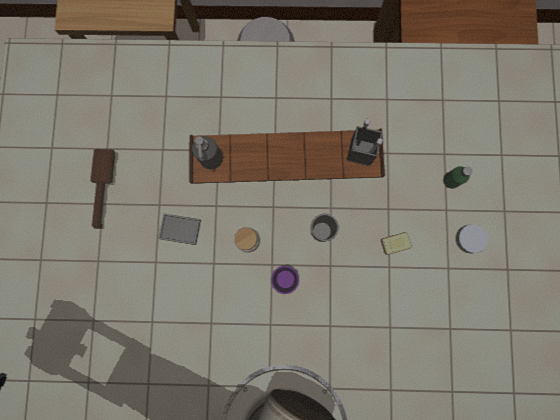

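View pics/side0.png

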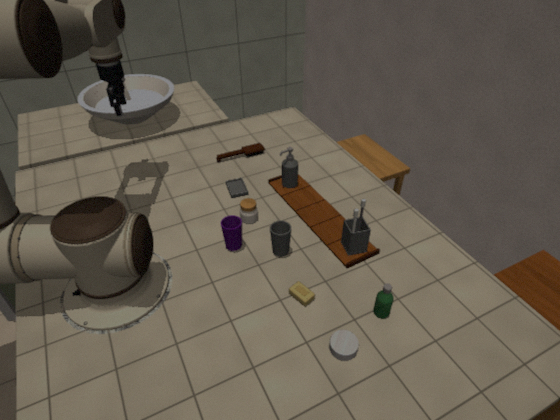

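View pics/wrist0.png

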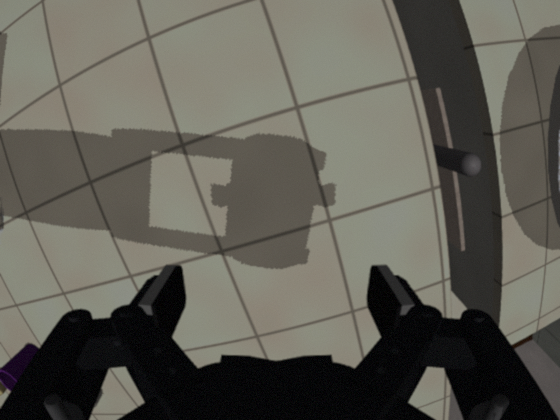

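Top view: dish (180,229), jar (246,239), grey tumbler (323,228), purple decoy (285,279), soap (397,243); the dispenser (207,150) is at the +y end and the brush holder (365,145) at the -y end. So the tumbler goes to bay +92 and the jar to bay -92. Next I measure them.

```bash
cat > h.py <<'E'
import numpy as np,cv2
def load(n):
    z=np.load(f"pics/{n}.npz");return z["im"],z["d"],z["E"],z["f"]
def F(f): return 210/np.tan(np.radians(f[0]/2))
def cloud(d,E,f):
    v,u=np.mgrid[0:420,0:560];k=F(f)
    P=np.stack([(u-f[1])/k*d,(v-f[2])/k*d,d],-1)
    return (P-E[:3,3])@E[:3,:3]
def ray(uv,E,f,z):
    uv=np.atleast_2d(uv).astype(float);k=F(f)
    r=np.c_[(uv[:,0]-f[1])/k,(uv[:,1]-f[2])/k,np.ones(len(uv))]@E[:3,:3]
    o=-E[:3,3]@E[:3,:3]
    return o+r*((z-o[2])/r[:,2])[:,None]
def rect(p): 
    r=cv2.minAreaRect((p[:,:2]*1000).astype(np.float32));return np.round(r[0],1),np.round(r[1],1),round(r[2],1)
E
python3 - <<'E'
from h import *
im,d,E,f=load("top0");P=cloud(d,E,f)
z=P[...,2]
print("tablez",[round(float(z[a,b])*1000,1) for a,b in((300,400),(220,280),(100,450),(260,200))])
rois=dict(dish=(155,205,208,250),jar=(228,265,222,258),tumbler=(305,345,208,248),purple=(265,305,260,300),soap=(375,418,226,260),disp=(188,226,128,178),holder=(342,390,115,170),tin=(450,495,220,258),flask=(438,480,160,195),hb=(85,120,145,232))
for n,(a,b,c,e) in rois.items():
    p=P[c:e,a:b].reshape(-1,3);hi=p[(p[:,2]>(0.02 if n in("disp","holder") else 0.006))]
    q=hi[hi[:,2]>np.percentile(hi[:,2],97)-0.004]
    print(n,"all",rect(hi),"zmax",round(np.percentile(hi[:,2],99)*1000,1),"top",rect(q),len(hi))
# board by colour
hsv=cv2.cvtColor(im,cv2.COLOR_RGB2HSV)
m=cv2.inRange(hsv,(0,90,50),(20,255,255));m[:120]=0;m[195:]=0;m[:,:180]=0;m[:,400:]=0
p=P[m>0];p=p[(p[:,2]>0.004)&(p[:,2]<0.03)];print("board",rect(p),np.median(p[:,2]))
E
```

```text
tablez [4.5, -0.0, 5.2, 4.7]
dish all (array([438., 151.]), array([338.7, 110.8]), 80.1) zmax 167.3 top (array([428.9, 146.8]), array([333.5,  68.7]), 75.6) 987
jar all (array([399.8,  73.7]), array([169.5,  71.5]), 37.5) zmax 71.9 top (array([410.9,  50.9]), array([153. ,  49.6]), 63.2) 521
tumbler all (array([424.9, -65.4]), array([ 81.3, 165.5]), 76.2) zmax 1068.4 top (array([428.2, -43.6]), array([ 59.3, 154.7]), 42.2) 524
purple all (array([344.1,   6.8]), array([59.9, 86.8]), 10.3) zmax 99.5 top (array([344.1,   5.7]), array([58. , 58.7]), 1.3) 528
soap all (array([ 420.8, -150.1]), array([ 71.5, 308.8]), 11.8) zmax 29.8 top (array([ 404.4, -143.3]), array([ 37.3, 290.8]), 15.1) 486
disp all (array([509.7, 141.7]), array([418.8,  94.1]), 30.9) zmax 163.2 top (array([492.8, 104.5]), array([353.8,  27.8]), 34.1) 800
holder all (array([ 524.8, -133.9]), array([101.5, 413.8]), 67.0) zmax 1068.4 top (array([ 507.9, -105.2]), array([ 50.7, 362. ]), 65.2) 906
tin all (array([ 428. , -247.7]), array([ 91.3, 496.7]), 6.6) zmax 31.6 top (array([ 390.6, -239.9]), array([ 66.2, 468.3]), 16.9) 744
flask all (array([ 507.6, -214.1]), array([ 79.4, 510.5]), 27.6) zmax 1068.4 top (array([ 478.7, -201.3]), array([ 18. , 462.5]), 30.3) 460
hb all (array([443.4, 289.6]), array([586. , 196.2]), 54.7) zmax 35.0 top (array([439.3, 276.7]), array([566.1, 169.2]), 56.6) 1200
board (array([644.8,   9.3]), array([120.8, 471.6]), 2.9) 0.01184564013781876
```

Run:
```python
from h import *
im,d,E,f=load("top0")
a=cv2.resize(im[115:300,150:420],None,fx=2.9,fy=2.9,interpolation=cv2.INTER_CUBIC)
a=np.clip(a.astype(float)*1.6,0,255).astype(np.uint8)
cv2.imwrite("pics/crop1.png",a[:,:,::-1])
```

```text
(no output)
```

View pics/crop1.png

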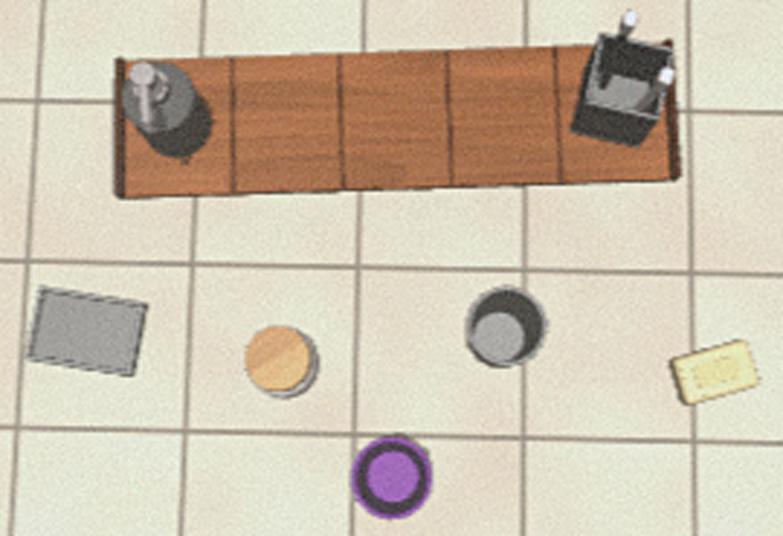

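The crop confirms it: the grey tumbler is at top-view (323,228), and the shape at (285,279) is clearly purple, so that one is not meant. The zero-depth holes spoiled the fits, so I'll redo them with colour masks and rays at the known heights.

```bash
cat >> h.py <<'E'
def circ(p):
    A=np.c_[2*p[:,:2],np.ones(len(p))];s=np.linalg.lstsq(A,(p[:,:2]**2).sum(1),rcond=None)[0]
    return np.round(s[:2]*1000,1),round(1000*np.sqrt(s[2]+s[0]**2+s[1]**2),1)
E
python3 - <<'E'
from h import *
im,d,E,f=load("top0");P=cloud(d,E,f);P[d<=0]=-1
rois=dict(dish=(155,205,208,250,.006),jar=(228,265,222,258,.05),tumbler=(305,345,208,248,.085),purple=(265,305,260,300,.085),soap=(375,418,226,260,.014),disp=(188,226,128,178,.04),disptop=(188,226,128,178,.12),holder=(342,390,115,170,.075),brush=(342,390,115,170,.105),tin=(450,495,220,258,.015),flask=(438,480,160,195,.09),hb=(85,120,145,232,.01))
for n,(a,b,c,e,h) in rois.items():
    p=P[c:e,a:b].reshape(-1,3);hi=p[(p[:,2]>h)&(p[:,2]<.2)]
    print(n,rect(hi),"zmax",round(np.percentile(hi[:,2],99)*1000,1),"circ",circ(hi),len(hi))
hsv=cv2.cvtColor(im,cv2.COLOR_RGB2HSV)
# colour + ray
def comp(m,a,b,c,e):
    k=np.zeros_like(m);k[c:e,a:b]=m[c:e,a:b];cs,_=cv2.findContours(k,0,cv2.CHAIN_APPROX_NONE)
    return max(cs,key=cv2.contourArea)[:,0]
sat=cv2.inRange(hsv,(15,75,60),(40,255,255))
p=ray(comp(sat,375,418,226,260),E,f,.024);print("soap",rect(p))
lid=cv2.inRange(hsv,(8,90,90),(25,255,255));c=comp(lid,228,265,222,258);p=ray(c,E,f,.066);print("lid",circ(p))
g=cv2.inRange(hsv,(0,0,0),(180,255,125))
print("hsv dish",hsv[229,180],"table",hsv[245,200], hsv[243,397],hsv[239,245])
c=comp(g,155,205,208,250);print("dish",rect(ray(c,E,f,.010)))
m=cv2.inRange(hsv,(0,90,50),(20,255,255));c=comp(m,185,390,120,190);print("board colour",rect(ray(c,E,f,.010)))
E
```

```text
dish (array([460.1, 262. ]), array([ 99.9, 111.1]), 1.0) zmax 18.5 circ (array([458.3, 263.9]), np.float64(32.9)) 977
jar (array([434.2,  98. ]), array([50. , 49.6]), 45.8) zmax 71.4 circ (array([434.3,  97.7]), np.float64(18.3)) 407
tumbler (array([460.4, -78.2]), array([58. , 59.7]), 2.0) zmax 100.1 circ (array([460.3, -78.8]), np.float64(28.2)) 176
purple (array([344.1,   5.7]), array([58. , 58.9]), 1.3) zmax 99.5 circ (array([344.4,   6.1]), np.float64(28.3)) 184
soap (array([ 434.1, -254.2]), array([39.8, 63.4]), 16.8) zmax 29.4 circ (array([ 434.1, -253.4]), np.float64(21.7)) 464
disp (array([633.4, 193.6]), array([60.6, 57.1]), 49.3) zmax 161.9 circ (array([629.1, 191.9]), np.float64(20.5)) 678
disptop (array([620.5, 195.5]), array([23.8, 52.5]), 81.7) zmax 163.2 circ (array([620.1, 190.9]), np.float64(15.3)) 188
holder (array([ 657.3, -172.3]), array([59.7, 61.8]), 77.6) zmax 177.9 circ (array([ 655.7, -172.7]), np.float64(29.9)) 487
brush (array([ 656.7, -170.2]), array([59.4, 52.7]), 83.4) zmax 178.6 circ (array([ 651.9, -169.1]), np.float64(24.9)) 132
tin (array([ 448.8, -432.2]), array([66.3, 67.2]), 48.2) zmax 31.1 circ (array([ 448.5, -431.3]), np.float64(24.5)) 695
flask (array([ 590.9, -392.7]), array([20. , 19.5]), 34.3) zmax 109.8 circ (array([ 590.6, -392.5]), np.float64(7.8)) 89
hb (array([553.8, 459.1]), array([ 51.5, 194.5]), 88.5) zmax 34.2 circ (array([557.5, 458.2]), np.float64(57.6)) 1138
soap (array([ 410.8, -230.3]), array([4.9, 1.7]), 45.2)
lid (array([434.5,  96.7]), np.float64(23.7))
hsv dish [ 25  15 103] table [ 28  21 144] [ 27  62 147] [ 18  93 146]
dish (array([458.2, 265. ]), array([106.7,  99.6]), 89.5)
board colour (array([644.6,   5.2]), array([119.8, 467.6]), 2.8)
```

Run:
```python
from h import *
im,d,E,f=load("top0")
def R(c,z): return np.round(ray(np.array(c)/2.9+[150,115]-0.3,E,f,z)*1000,1)[:,:2]
L=R([(233,57),(235,192),(340,54),(344,190),(447,51),(452,186),(556,47),(562,182)],.010)
M=(L[::2]+L[1::2])/2;print("lines mid",M.tolist(),"centre",L.mean(0))
v=M[0]-M[3];print("pitch",np.linalg.norm(v)/3,"yaw deg",np.degrees(np.arctan2(-v[0],v[1])))
D=R([(40,287),(148,302),(133,376),(27,360)],.012);print(D.tolist(),D.mean(0))
e=(D[0]-D[1]+D[3]-D[2]);print("dish yaw",np.degrees(np.arctan2(-e[0],e[1])),np.linalg.norm(e)/2)
S=R([(672,357),(748,339),(760,381),(690,405)],.02);print(S.tolist(),S.mean(0));e=(S[0]-S[1]+S[3]-S[2]);print("soap yaw",np.degrees(np.arctan2(-e[0],e[1])))
import importlib
# side view check for soap, jar, dish centres
im,d,E,f=load("side0");P=cloud(d,E,f);P[d<=0]=-1
for n,(a,b,c,e,h) in dict(dish=(222,252,174,202,.006),jar=(236,264,192,226,.05),tumbler=(266,296,215,262,.085),soap=(282,320,278,308,.014),).items():
    p=P[c:e,a:b].reshape(-1,3);hi=p[(p[:,2]>h)&(p[:,2]<.2)];print(n,rect(hi),circ(hi),hi[:,2].max())
a=cv2.resize(im[130:270,210:400],None,fx=4,fy=4,interpolation=cv2.INTER_CUBIC)
cv2.imwrite("pics/crop2.png",np.clip(a[:,:,::-1]*1.6,0,255).astype(np.uint8))
```

```text
lines mid [[637.75, 146.3], [641.5, 54.35], [646.05, -36.849999999999994], [651.1500000000001, -129.7]] centre [644.1125   8.525 ]
pitch 92.10836612985332 yaw deg 2.779569010269763
[[494.5, 303.0], [483.6, 211.9], [421.8, 221.4], [433.3, 310.2]] [458.3   261.625]
dish yaw -7.097575843570177 90.64459443342442
[[445.5, -220.8], [461.5, -282.8], [427.4, -291.9], [406.8, -234.9]] [ 435.3 -257.6]
soap yaw 17.095962017446517
dish (array([437.7, 227.7]), array([242.1,  89.8]), 72.7) (array([443.9, 211.4]), np.float64(68.6)) 0.07193675875459227
jar (array([402.8,  47. ]), array([166.1,  49. ]), 58.5) (array([403.9,  51. ]), np.float64(53.2)) 0.09907179742343662
tumbler (array([457.2, -80.5]), array([60.3, 61.3]), 77.0) (array([457.1, -81.2]), np.float64(28.5)) 0.09965976412726256
soap (array([ 430. , -257.4]), array([40.6, 63.5]), 15.4) (array([ 429.6, -258.6]), np.float64(22.3)) 0.031212127199176102
```

View pics/crop2.png

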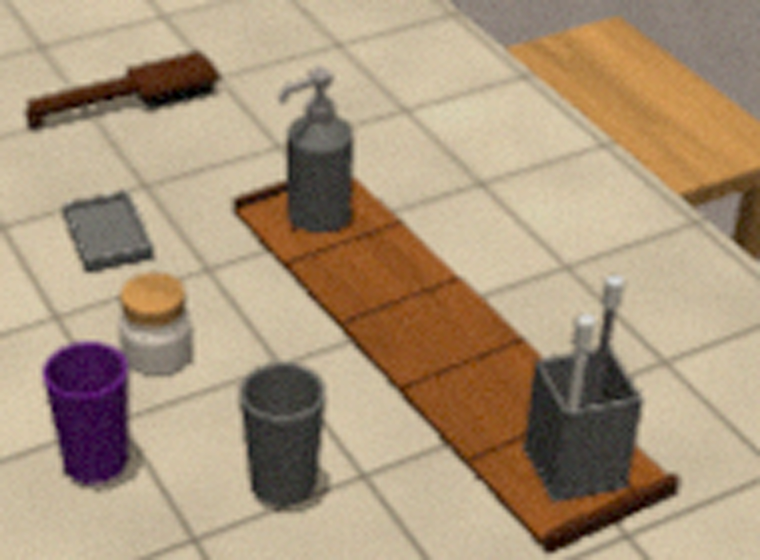

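Board centre is (644, 8.5) with yaw 2.8°, and the dish is at (458, 262) with yaw -7°. The dish goes first, so I turn the tool to match it.

Request:
drive_tool([
  {"twist": 6.66},
  {"twist": 6.66},
  {"twist": 6.66},
  {"twist": 6.66},
  {"twist": 6.66},
  {"twist": 6.66},
  {"twist": 6.66},
  {"twist": 6.66},
  {"twist": 6.66},
  {"twist": 6.66},
  {"twist": 6.66},
  {"twist": 6.66},
], jaw=-1)

```text
invalid input at $.steps[0]: expected keys travel, twist
```

```bash
cat > g.py <<'E'
import sys,numpy as np
from scipy.spatial.transform import Rotation as R
from workcell import ctrl
s=ctrl.read_state();r=R.from_quat(s["eef_rot"]).as_matrix();p=s["position"]*1000
yaw=np.degrees(np.arctan2(r[1,0],r[0,0]))
print("t",round(s["t"],2),"p",p.round(1),"yaw",yaw.round(2),"tilt",np.degrees(np.arccos(-r[2,2])).round(2),"w",round(s["grip_width"]*85,1),"F",s["wrist_force"].round(1))
# args: x y z yaw ; travel given in tool axes AFTER the twist
for a in sys.argv[1:]:
    x,y,z,w=map(float,a.split(","))
    tw=yaw-w; c,q=np.cos(np.radians(w)),np.sin(np.radians(w)); dl=np.array([x,y,z])-p
    t=np.array([dl[0]*c+dl[1]*q,dl[0]*q-dl[1]*c,-dl[2]]);t0=r.T@dl
    print(a,"twist",tw.round(2),"travel after twist",t.round(1),"travel now",t0.round(1))
    p=np.array([x,y,z]);yaw=w
E
python3 g.py 458,262,60,-7.1 458,262,-3,-7.1
```

```text
t 0.15 p [169.8 549.2 230.8] yaw 72.82 tilt 0.05 w 85.0 F [-0.6 -0.   0. ]
458,262,60,-7.1 twist 79.92 travel after twist [321.5 249.4 170.8] travel now [-189.1  360.2  171. ]Traceback (most recent call last):
  File "g.py", line 12, in <module>
    print(a,"twist",tw.round(2),"travel after twist",t.round(1),"travel now",t0.round(1))
                    ^^^^^^^^
AttributeError: 'float' object has no attribute 'round'
```

Request:
drive_tool([
  {"travel": [0,0,0],"twist": 6.66},
  {"travel": [0,0,0],"twist": 6.66},
  {"travel": [0,0,0],"twist": 6.66},
  {"travel": [0,0,0],"twist": 6.66},
  {"travel": [0,0,0],"twist": 6.66},
  {"travel": [0,0,0],"twist": 6.66},
  {"travel": [0,0,0],"twist": 6.66},
  {"travel": [0,0,0],"twist": 6.66},
  {"travel": [0,0,0],"twist": 6.66},
  {"travel": [0,0,0],"twist": 6.66},
  {"travel": [0,0,0],"twist": 6.66},
  {"travel": [0,0,0],"twist": 6.66},
], jaw=-1)

```text
t: 1.15
position: [0.1698, 0.5492, 0.231]
eef_rot: [0.998, -0.065, -0.0, 0.0]
wrist_force: [0.0, -0.0, -0.0]
grip_width: 1.0
```

Request:
drive_tool([
  {"travel": [27,21,5],"twist": 0},
  {"travel": [27,21,5],"twist": 0},
  {"travel": [27,21,5],"twist": 0},
  {"travel": [27,21,5],"twist": 0},
  {"travel": [27,21,5],"twist": 0},
  {"travel": [27,21,5],"twist": 0},
  {"travel": [27,21,5],"twist": 0},
  {"travel": [27,21,5],"twist": 0},
  {"travel": [27,21,5],"twist": 0},
  {"travel": [27,21,5],"twist": 0},
  {"travel": [27,21,5],"twist": 0},
  {"travel": [24,18,5],"twist": 0},
])

```text
t: 2.15
position: [0.4587, 0.2608, 0.171]
eef_rot: [0.998, -0.062, 0.0, 0.0]
wrist_force: [0.1, 0.7, 0.2]
grip_width: 1.006
```

```bash
sed -i 's/tw.round(2)/round(float(tw),2)/' g.py; python3 g.py 458,262,60,-7.1 458,262,-3,-7.1
python3 - <<'E'
from workcell import vision
import cv2
im,d=vision.get_image("wrist");cv2.imwrite("pics/w1.png",im[:,:,::-1])
E
```

```text
t 2.15 p [458.7 260.8 171. ] yaw -7.12 tilt 0.01 w 85.5 F [0.1 0.7 0.2]
458,262,60,-7.1 twist -0.02 travel after twist [ -0.9  -1.1 111. ] travel now [ -0.9  -1.1 111. ]
458,262,-3,-7.1 twist 0.0 travel after twist [ 0. -0. 63.] travel now [-0. -0. 63.]
```

View pics/w1.png

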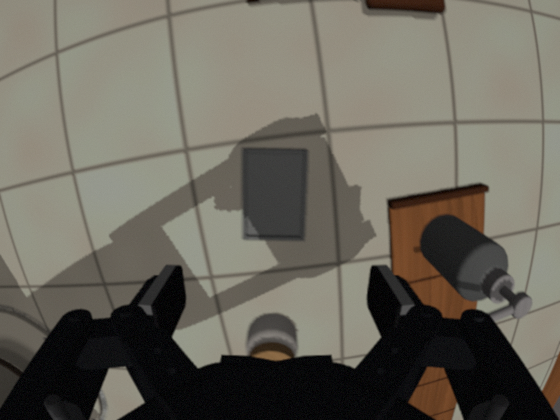

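The wrist view shows the dish at (275,194), centred between the fingers and square to them. I descend and grip.

Request:
drive_tool([
  {"travel": [-0.5,-1,30],"twist": 0},
  {"travel": [0,0,36],"twist": 0},
  {"travel": [0,0,36],"twist": 0},
  {"travel": [0,0,30],"twist": 0},
  {"travel": [0,0,20],"twist": 0},
  {"travel": [0,0,14],"twist": 0},
  {"travel": [0,0,5],"twist": 0},
  {"travel": [0,0,3],"twist": 0},
  {"travel": [0,0,0],"twist": 0},
])

```text
t: 2.95
position: [0.4573, 0.2637, -0.0026]
eef_rot: [0.998, -0.062, -0.0, 0.0]
wrist_force: [-0.2, 0.2, 0.1]
grip_width: 1.002
```

Request:
drive_tool([
  {"travel": [0,0,0],"twist": 0},
  {"travel": [0,0,0],"twist": 0},
  {"travel": [0,0,0],"twist": 0},
  {"travel": [0,0,0],"twist": 0},
  {"travel": [0,0,0],"twist": 0},
  {"travel": [0,0,0],"twist": 0},
  {"travel": [0,0,0],"twist": 0},
  {"travel": [0,0,0],"twist": 0},
], jaw=1, grip_force=45)

```text
t: 3.62
position: [0.4577, 0.2638, -0.0015]
eef_rot: [0.998, -0.062, 0.001, -0.0]
wrist_force: [-1.7, -0.9, 7.4]
grip_width: 0.715
```

Request:
drive_tool([
  {"travel": [0,0,-5],"twist": 0},
  {"travel": [0,0,-15],"twist": 0},
  {"travel": [0,0,-25],"twist": 0},
  {"travel": [0,0,-25],"twist": 0},
  {"travel": [0,0,-10],"twist": 0},
  {"travel": [0,0,0],"twist": 0},
])

```text
t: 4.12
position: [0.4584, 0.2641, 0.0799]
eef_rot: [0.998, -0.062, 0.002, -0.001]
wrist_force: [0.0, -0.2, -2.7]
grip_width: 0.712
```

```bash
python3 g.py 644.3,8.5,78,2.8 644.3,8.5,9,2.8
python3 - <<'E'
from workcell import vision
import cv2
im,d=vision.get_image("wrist");cv2.imwrite("pics/w2.png",im[:,:,::-1])
E
```

```text
t 4.12 p [458.4 264.1  79.9] yaw -7.1 tilt 0.26 w 60.5 F [ 0.  -0.2 -2.7]
644.3,8.5,78,2.8 twist -9.9 travel after twist [173.2 264.4   1.9] travel now [216.  230.7   2.3]
644.3,8.5,9,2.8 twist 0.0 travel after twist [ 0.  0. 69.] travel now [-0.3  0.1 69. ]
```

View pics/w2.png

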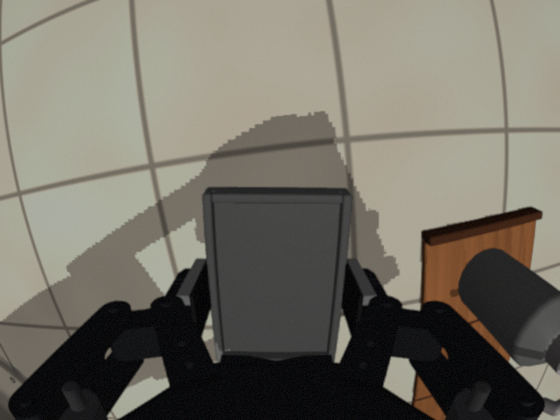

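Request:
drive_tool([
  {"travel": [0,0,-15],"twist": -4.95},
  {"travel": [0,0,-15],"twist": -4.95},
  {"travel": [3,18,0],"twist": 0},
  {"travel": [6,30,0],"twist": 0},
  {"travel": [6,30,0],"twist": 0},
  {"travel": [6,30,0],"twist": 0},
  {"travel": [6,30,0],"twist": 0},
  {"travel": [6,30,0],"twist": 0},
  {"travel": [7,30,0],"twist": 0},
  {"travel": [24,15,0],"twist": 0},
  {"travel": [27,14,0],"twist": 0},
  {"travel": [27,14,0],"twist": 0},
])

```text
t: 5.17
position: [0.5872, 0.0275, 0.1054]
eef_rot: [1.0, 0.024, -0.001, -0.0]
wrist_force: [0.1, -0.1, -1.8]
grip_width: 0.706
```

Request:
drive_tool([
  {"travel": [27,11,0],"twist": 0},
  {"travel": [20,8,5],"twist": 0},
  {"travel": [7,4,15],"twist": 0},
  {"travel": [0,0,20],"twist": 0},
  {"travel": [0,0,0],"twist": 0},
])

```text
t: 5.58
position: [0.6397, 0.0082, 0.0612]
eef_rot: [1.0, 0.024, -0.004, -0.0]
wrist_force: [-0.6, -0.4, -3.5]
grip_width: 0.712
```

```bash
python3 g.py 644.3,8.5,40,2.8 644.3,8.5,9,2.8
python3 - <<'E'
from workcell import vision
import cv2
im,d=vision.get_image("wrist");cv2.imwrite("pics/w3.png",im[:,:,::-1])
E
```

```text
t 5.58 p [639.7   8.2  61.2] yaw 2.77 tilt 0.46 w 60.6 F [-0.6 -0.4 -3.5]
644.3,8.5,40,2.8 twist -0.03 travel after twist [ 4.6 -0.1 21.2] travel now [ 4.7 -0.  21.2]
644.3,8.5,9,2.8 twist 0.0 travel after twist [ 0.  0. 31.] travel now [ 0.2  0.  31. ]
```

View pics/w3.png

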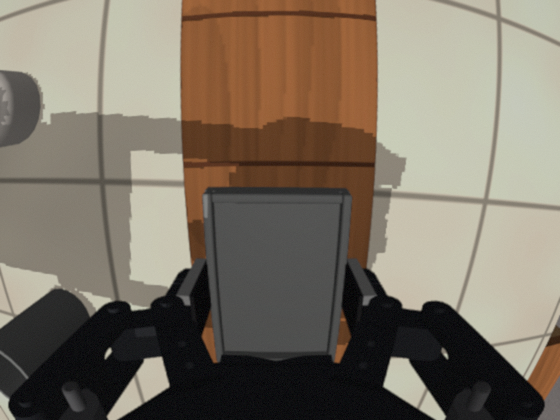

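The dish is held square over the middle bay, with the inlaid line visible at row 163 parallel to its edge. I lower it gently.

Request:
drive_tool([
  {"travel": [2.5,-1,14],"twist": 0},
  {"travel": [2.1,0,16],"twist": 0},
  {"travel": [0,0,10],"twist": 0},
  {"travel": [0,0,5],"twist": 0},
  {"travel": [0,0,2],"twist": 0},
  {"travel": [0,0,1.5],"twist": 0},
  {"travel": [0,0,1.5],"twist": 0},
  {"travel": [0,0,1.5],"twist": 0},
  {"travel": [0,0,0],"twist": 0},
])

```text
t: 6.38
position: [0.6466, 0.0096, 0.016]
eef_rot: [1.0, 0.024, 0.0, 0.0]
wrist_force: [1.6, -0.3, -2.2]
grip_width: 0.711
```

```bash
python3 g.py 644.3,9.5,8.5,2.8
```

```text
t 6.38 p [646.6   9.6  16. ] yaw 2.8 tilt 0.03 w 60.4 F [ 1.6 -0.3 -2.2]
644.3,9.5,8.5,2.8 twist 0.0 travel after twist [-2.3 -0.1  7.5] travel now [-2.3 -0.1  7.5]
```

Request:
drive_tool([
  {"travel": [-1,0,1],"twist": 0},
  {"travel": [-1,0,1.5],"twist": 0},
  {"travel": [0,0,1.5],"twist": 0},
  {"travel": [0,0,1],"twist": 0},
  {"travel": [0,0,0],"twist": 0},
])

```text
t: 6.8
position: [0.6443, 0.0094, 0.0105]
eef_rot: [1.0, 0.024, -0.0, 0.0]
wrist_force: [0.2, -0.0, -3.0]
grip_width: 0.711
```

```bash
python3 g.py 644.3,9.5,8.5,2.8
```

```text
t 6.8 p [644.3   9.4  10.5] yaw 2.8 tilt 0.02 w 60.4 F [ 0.2 -0.  -3. ]
644.3,9.5,8.5,2.8 twist 0.0 travel after twist [-0.  -0.1  2. ] travel now [-0.  -0.1  2. ]
```

Request:
drive_tool([
  {"travel": [0,0,0.8],"twist": 0},
  {"travel": [0,0,0.8],"twist": 0},
  {"travel": [0,0,0.8],"twist": 0},
  {"travel": [0,0,0],"twist": 0},
])

```text
t: 7.13
position: [0.6446, 0.0094, 0.0086]
eef_rot: [1.0, 0.024, 0.0, 0.0]
wrist_force: [-2.5, -0.4, 1.9]
grip_width: 0.71
```

Request:
drive_tool([
  {"travel": [0,0,0],"twist": 0},
  {"travel": [0,0,0],"twist": 0},
  {"travel": [0,0,0],"twist": 0},
  {"travel": [0,0,0],"twist": 0},
  {"travel": [0,0,0],"twist": 0},
  {"travel": [0,0,-5],"twist": 0},
  {"travel": [0,0,-20],"twist": 0},
  {"travel": [0,0,-30],"twist": 0},
  {"travel": [0,0,-35],"twist": 0},
  {"travel": [0,0,-30],"twist": 0},
  {"travel": [0,0,-10],"twist": 0},
  {"travel": [0,0,0],"twist": 0},
], jaw=-1)

```text
t: 8.13
position: [0.6457, 0.0094, 0.1422]
eef_rot: [1.0, 0.024, 0.003, 0.0]
wrist_force: [0.6, 0.2, 0.2]
grip_width: 1.004
```

```bash
python3 g.py 434,-256,150,16.5
python3 - <<'E'
from workcell import vision
import cv2
im,d=vision.get_image("wrist");cv2.imwrite("pics/w4.png",im[:,:,::-1])
E
```

```text
t 8.13 p [645.7   9.4 142.2] yaw 2.81 tilt 0.31 w 85.4 F [0.6 0.2 0.2]
434,-256,150,16.5 twist -13.69 travel after twist [-278.4  194.3   -7.8] travel now [-224.4  254.7   -8.7]
```

View pics/w4.png

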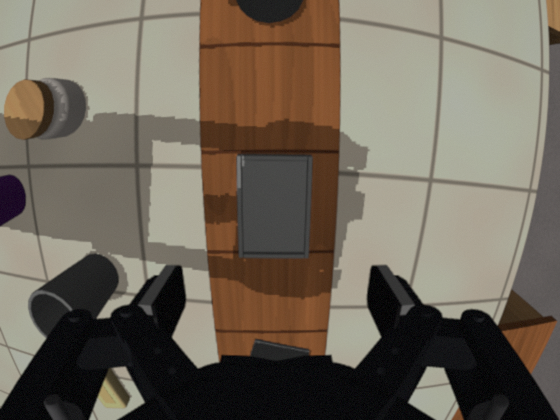

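The dish is in the middle bay at (274,206) between the lines. Next is the soap.

Request:
drive_tool([
  {"travel": [0,0,0],"twist": -6.85},
  {"travel": [0,0,0],"twist": -6.85},
  {"travel": [-15,10,0],"twist": 0},
  {"travel": [-30,21,0],"twist": 0},
  {"travel": [-32,22,0],"twist": 0},
  {"travel": [-32,22,0],"twist": 0},
  {"travel": [-32,22,0],"twist": 0},
  {"travel": [-32,22,0],"twist": 0},
  {"travel": [-32,22,0],"twist": 0},
  {"travel": [-32,22,0],"twist": 0},
  {"travel": [-30,21,0],"twist": 0},
  {"travel": [-11,10,0],"twist": 0},
])

```text
t: 9.18
position: [0.4299, -0.2577, 0.137]
eef_rot: [0.99, 0.143, -0.001, -0.0]
wrist_force: [0.9, -1.3, -0.0]
grip_width: 1.004
```

Request:
drive_tool([
  {"travel": [0,0,0],"twist": 0},
  {"travel": [0,0,0],"twist": 0},
])

```text
t: 9.35
position: [0.4322, -0.2558, 0.1372]
eef_rot: [0.99, 0.143, -0.001, -0.001]
wrist_force: [-0.0, 0.7, 0.9]
grip_width: 1.003
```

```bash
python3 g.py 434,-256,10,16.5
python3 - <<'E'
from workcell import vision
import cv2
im,d=vision.get_image("wrist");cv2.imwrite("pics/w5.png",im[:,:,::-1])
E
```

```text
t 9.35 p [ 432.2 -255.8  137.2] yaw 16.39 tilt 0.1 w 85.3 F [-0.   0.7  0.9]
434,-256,10,16.5 twist -0.11 travel after twist [  1.6   0.7 127.2] travel now [  1.8   0.9 127.2]
```

View pics/w5.png

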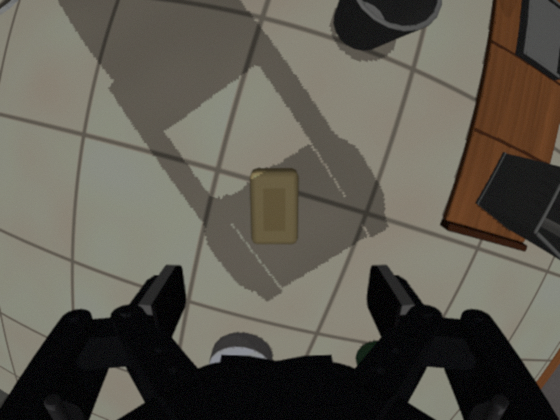

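The soap is centred at (274,206) and square to the jaws.

Request:
drive_tool([
  {"travel": [1,0,20],"twist": 0},
  {"travel": [0,0,32],"twist": 0},
  {"travel": [0,0,32],"twist": 0},
  {"travel": [0,0,25],"twist": 0},
  {"travel": [0,0,12],"twist": 0},
  {"travel": [0,0,6],"twist": 0},
  {"travel": [0,0,0],"twist": 0},
  {"travel": [0,0,0],"twist": 0},
])

```text
t: 10.07
position: [0.4345, -0.2548, 0.0118]
eef_rot: [0.99, 0.144, 0.0, 0.0]
wrist_force: [-0.3, 0.3, 1.1]
grip_width: 1.0
```

Request:
drive_tool([
  {"travel": [0,0,0],"twist": 0},
  {"travel": [0,0,0],"twist": 0},
  {"travel": [0,0,0],"twist": 0},
  {"travel": [0,0,0],"twist": 0},
  {"travel": [0,0,0],"twist": 0},
  {"travel": [0,0,0],"twist": 0},
  {"travel": [0,0,0],"twist": 0},
  {"travel": [0,0,0],"twist": 0},
  {"travel": [0,0,0],"twist": 0},
  {"travel": [0,0,0],"twist": 0},
], jaw=1, grip_force=35)

```text
t: 10.9
position: [0.4342, -0.2555, 0.0122]
eef_rot: [0.99, 0.143, 0.0, 0.0]
wrist_force: [-1.8, 1.8, 7.2]
grip_width: 0.456
```

Request:
drive_tool([
  {"travel": [0,0,-10],"twist": 0},
  {"travel": [0,0,-25],"twist": 0},
  {"travel": [0,0,-35],"twist": 0},
  {"travel": [0,0,-35],"twist": 0},
  {"travel": [0,0,-15],"twist": 0},
  {"travel": [0,0,0],"twist": 6.8},
  {"travel": [0,0,0],"twist": 6.8},
  {"travel": [0,0,0],"twist": 0},
])

```text
t: 11.57
position: [0.434, -0.2553, 0.1325]
eef_rot: [1.0, 0.022, 0.0, 0.0]
wrist_force: [0.3, 0.1, -1.2]
grip_width: 0.454
```

```bash
python3 g.py 644.3,8.5,128,2.8
python3 - <<'E'
from workcell import vision
from h import *
im,d=vision.get_image("wrist");cv2.imwrite("pics/w6.png",im[:,:,::-1])
m=vision.camera_model("top");im,d=vision.get_image("top");E=np.array(m["extrinsics"]);f=[m["fovy"],m["cx"],m["cy"]]
P=cloud(d,E,f);P[d<=0]=-1
b=cv2.resize(im[115:200,180:400],None,fx=3.6,fy=3.6,interpolation=cv2.INTER_CUBIC)
cv2.imwrite("pics/t6.png",np.clip(b[:,:,::-1]*1.8,0,255).astype(np.uint8))
E
```

```text
t 11.57 p [ 434.  -255.3  132.5] yaw 2.53 tilt 0.07 w 38.6 F [ 0.3  0.1 -1.2]
644.3,8.5,128,2.8 twist -0.27 travel after twist [ 222.9 -253.2    4.5] travel now [ 221.7 -254.3    4.5]
```

View pics/w6.png

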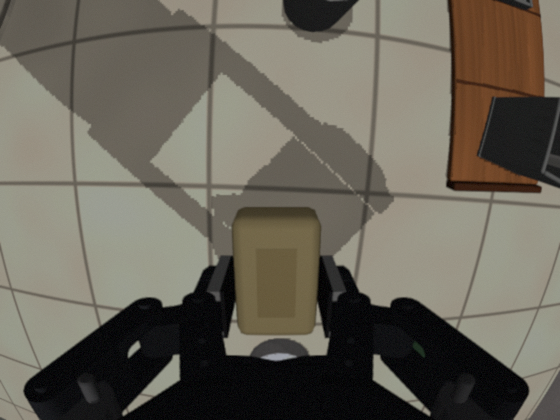

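View pics/t6.png

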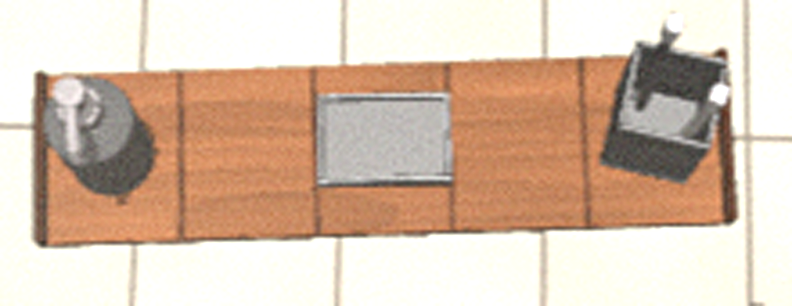

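Run:
```python
from h import *
_,_,E,f=load("top0")
def R(c,z): return np.round(ray(np.array(c)/3.6+[180,115]-.36,E,f,z)*1000,1)[:,:2]
D=R([(318,94),(450,92),(452,183),(319,185)],.0235);print(D.tolist(),D.mean(0))
L=R([(181,72),(182,238),(313,68),(317,234),(447,64),(453,230),(582,60),(588,226)],.010);print(L.tolist(),L.mean(0))
```

```text
[[677.7, 53.8], [680.5, -35.8], [617.2, -38.1], [614.3, 51.5]] [647.425   7.85 ]
[[696.1, 149.7], [579.1, 144.5], [700.4, 58.5], [583.5, 52.7], [704.7, -33.9], [587.9, -39.6], [709.0, -126.8], [592.2, -131.0]] [644.1125   9.2625]
```

Request:
drive_tool([
  {"travel": [12,-14,0],"twist": 0},
  {"travel": [25,-28,0],"twist": -0.3},
  {"travel": [28,-32,0],"twist": 0},
  {"travel": [28,-32,0],"twist": 0},
  {"travel": [28,-32,0],"twist": 0},
  {"travel": [28,-32,0],"twist": 0},
  {"travel": [28,-32,0],"twist": 0},
  {"travel": [25,-28,10],"twist": 0},
  {"travel": [15,-16,25],"twist": 0},
  {"travel": [6,-7,20],"twist": 0},
  {"travel": [0,0,10],"twist": 0},
  {"travel": [0,0,0],"twist": 0},
])

```text
t: 12.67
position: [0.6387, 0.0066, 0.0636]
eef_rot: [1.0, 0.03, -0.002, -0.0]
wrist_force: [-0.8, -1.1, -1.0]
grip_width: 0.454
```

Request:
drive_tool([
  {"travel": [0,0,0],"twist": 0},
  {"travel": [0,0,0],"twist": 0},
])

```text
t: 12.83
position: [0.6403, 0.0053, 0.0679]
eef_rot: [1.0, 0.028, 0.001, 0.0]
wrist_force: [-0.1, -0.4, -0.5]
grip_width: 0.454
```

```bash
python3 g.py 645,8.8,30,2.8
python3 - <<'E'
from workcell import vision
import cv2
im,d=vision.get_image("wrist");cv2.imwrite("pics/w7.png",im[:,:,::-1])
E
```

```text
t 12.83 p [640.3   5.3  67.9] yaw 3.22 tilt 0.09 w 38.6 F [-0.1 -0.4 -0.5]
645,8.8,30,2.8 twist 0.42 travel after twist [ 4.9 -3.3 37.9] travel now [ 4.8 -3.2 37.9]
```

View pics/w7.png

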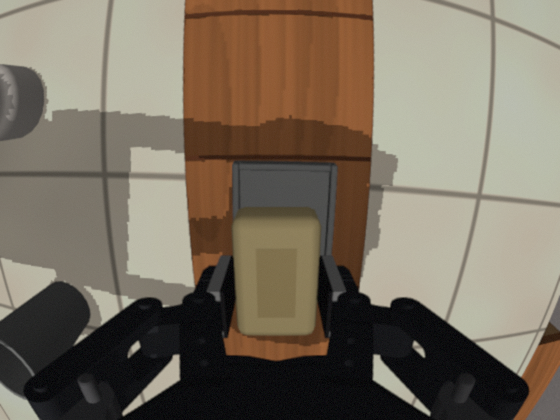

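Request:
drive_tool([
  {"travel": [3,-2,8],"twist": 0.4},
  {"travel": [1.8,-1.2,10],"twist": 0},
  {"travel": [0,0,8],"twist": 0},
  {"travel": [0,0,4],"twist": 0},
  {"travel": [0,0,2],"twist": 0},
  {"travel": [0,0,0],"twist": 0},
  {"travel": [0,0,0],"twist": 0},
  {"travel": [0,0,0],"twist": 0},
])

```text
t: 13.55
position: [0.6449, 0.0097, 0.0348]
eef_rot: [1.0, 0.024, 0.0, 0.0]
wrist_force: [0.2, 0.1, -1.2]
grip_width: 0.457
```

```bash
python3 g.py 645,8.8,30.2,2.8
```

```text
t 13.55 p [644.9   9.7  34.8] yaw 2.8 tilt 0.03 w 38.9 F [ 0.2  0.1 -1.2]
645,8.8,30.2,2.8 twist 0.0 travel after twist [0.1 0.9 4.6] travel now [0.1 0.9 4.6]
```

Request:
drive_tool([
  {"travel": [0,0.9,1],"twist": 0},
  {"travel": [0,0,1],"twist": 0},
  {"travel": [0,0,1],"twist": 0},
  {"travel": [0,0,1],"twist": 0},
  {"travel": [0,0,1],"twist": 0},
  {"travel": [0,0,0],"twist": 0},
  {"travel": [0,0,0],"twist": 0},
])

```text
t: 14.13
position: [0.6448, 0.0088, 0.0302]
eef_rot: [1.0, 0.024, 0.0, 0.0]
wrist_force: [-6.3, -0.0, 10.1]
grip_width: 0.462
```

```bash
python3 g.py 459,-80,150,2.8
```

```text
t 14.13 p [644.8   8.8  30.2] yaw 2.8 tilt 0.02 w 39.3 F [-6.3 -0.  10.1]
459,-80,150,2.8 twist 0.0 travel after twist [-189.9   79.6 -119.8] travel now [-189.9   79.6 -119.8]
```

The soap has touched down, so I release and rise, then head for the tumbler.

Request:
drive_tool([
  {"travel": [0,0,0],"twist": 0},
  {"travel": [0,0,0],"twist": 0},
  {"travel": [0,0,0],"twist": 0},
  {"travel": [0,0,0],"twist": 0},
  {"travel": [0,0,0],"twist": 0},
  {"travel": [0,0,0],"twist": 0},
  {"travel": [0,0,-10],"twist": 0},
  {"travel": [0,0,-25],"twist": 0},
  {"travel": [0,0,-35],"twist": 0},
  {"travel": [0,0,-35],"twist": 0},
  {"travel": [0,0,-25],"twist": 0},
  {"travel": [0,0,0],"twist": 0},
], jaw=-1)

```text
t: 15.13
position: [0.6466, 0.0087, 0.1665]
eef_rot: [1.0, 0.024, 0.004, 0.001]
wrist_force: [1.1, -1.4, 0.8]
grip_width: 1.0
```

Request:
drive_tool([
  {"travel": [-10,4,0],"twist": 0},
  {"travel": [-25,10,0],"twist": 0},
  {"travel": [-30,13,0],"twist": 0},
  {"travel": [-30,13,0],"twist": 0},
  {"travel": [-30,13,0],"twist": 0},
  {"travel": [-30,13,0],"twist": 0},
  {"travel": [-25,10,0],"twist": 0},
  {"travel": [-10,4,0],"twist": 0},
  {"travel": [0,0,0],"twist": 0},
  {"travel": [0,0,0],"twist": 0},
  {"travel": [0,0,0],"twist": 0},
])

```text
t: 16.05
position: [0.4598, -0.0801, 0.1597]
eef_rot: [1.0, 0.025, 0.0, 0.0]
wrist_force: [-0.1, 0.3, 0.3]
grip_width: 0.998
```

```bash
python3 g.py 459,-80,40,2.8
python3 - <<'E'
from workcell import vision
import cv2
im,d=vision.get_image("wrist");cv2.imwrite("pics/w8.png",im[:,:,::-1])
im,d=vision.get_image("top");b=cv2.resize(im[115:260,180:400],None,fx=3.6,fy=3.6,interpolation=cv2.INTER_CUBIC)
cv2.imwrite("pics/t8.png",(b[:,:,::-1]*1.3).clip(0,255))
E
```

```text
t 16.05 p [459.8 -80.1 159.7] yaw 2.81 tilt 0.04 w 84.8 F [-0.1  0.3  0.3]
459,-80,40,2.8 twist 0.01 travel after twist [ -0.8  -0.2 119.7] travel now [ -0.9  -0.2 119.7][ WARN:0@2.117] global loadsave.cpp:1063 imwrite_ Unsupported depth image for selected encoder is fallbacked to CV_8U.
```

View pics/w8.png

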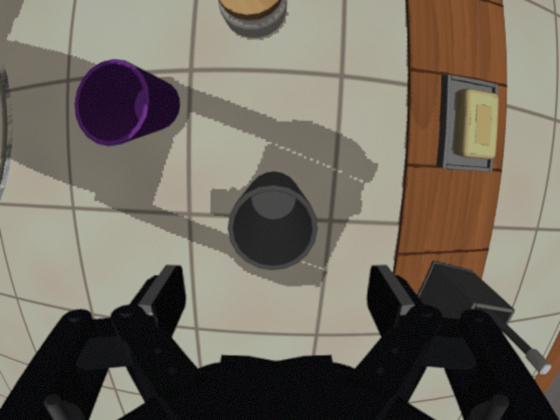

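View pics/t8.png

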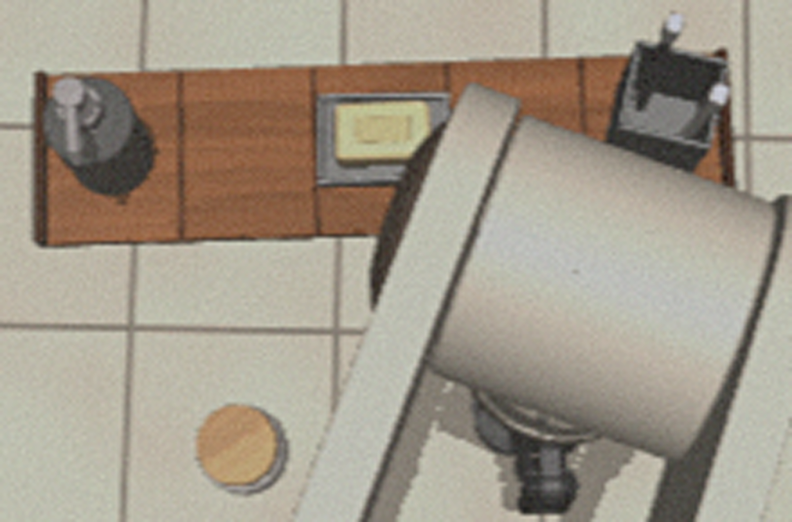

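The soap sits centred in the dish, and the tumbler is centred between the fingers at (273,227). I descend on it.

Request:
drive_tool([
  {"travel": [-0.5,0,20],"twist": 0},
  {"travel": [0,0,30],"twist": 0},
  {"travel": [0,0,30],"twist": 0},
  {"travel": [0,0,25],"twist": 0},
  {"travel": [0,0,10],"twist": 0},
  {"travel": [0,0,5],"twist": 0},
  {"travel": [0,0,0],"twist": 0},
  {"travel": [0,0,0],"twist": 0},
  {"travel": [0,0,0],"twist": 0},
])

```text
t: 16.9
position: [0.4593, -0.0806, 0.0408]
eef_rot: [1.0, 0.025, 0.001, 0.0]
wrist_force: [-0.3, 0.1, 0.3]
grip_width: 1.0
```

Request:
drive_tool([
  {"travel": [0,0,0],"twist": 0},
  {"travel": [0,0,0],"twist": 0},
  {"travel": [0,0,0],"twist": 0},
  {"travel": [0,0,0],"twist": 0},
  {"travel": [0,0,0],"twist": 0},
  {"travel": [0,0,0],"twist": 0},
  {"travel": [0,0,0],"twist": 0},
  {"travel": [0,0,0],"twist": 0},
  {"travel": [0,0,0],"twist": 0},
], jaw=1, grip_force=35)

```text
t: 17.65
position: [0.4588, -0.0807, 0.0406]
eef_rot: [1.0, 0.024, 0.001, 0.0]
wrist_force: [-5.4, 0.8, 13.5]
grip_width: 0.698
```

```bash
python3 g.py 459,-80,140,2.8 540,60,140,2.8 639.8,99,140,2.8
```

```text
t 17.65 p [458.8 -80.7  40.6] yaw 2.8 tilt 0.08 w 59.4 F [-5.4  0.8 13.5]
459,-80,140,2.8 twist 0.0 travel after twist [  0.2  -0.7 -99.4] travel now [  0.3  -0.6 -99.4]
540,60,140,2.8 twist 0.0 travel after twist [  87.7 -135.9   -0. ] travel now [  87.7 -135.9   -0. ]
639.8,99,140,2.8 twist 0.0 travel after twist [101.6 -34.1  -0. ] travel now [ 1.016e+02 -3.410e+01  1.000e-01]
```

Request:
drive_tool([
  {"travel": [0,0,-5],"twist": 0},
  {"travel": [0,0,-15],"twist": 0},
  {"travel": [0,0,-28],"twist": 0},
  {"travel": [0,0,-28],"twist": 0},
  {"travel": [5,-8,-18],"twist": 0},
  {"travel": [12,-18,-5],"twist": 0},
  {"travel": [15,-25,0],"twist": 0},
  {"travel": [17,-27,0],"twist": 0},
  {"travel": [17,-27,0],"twist": 0},
  {"travel": [20,-27,0],"twist": 0},
  {"travel": [25,-15,0],"twist": 0},
  {"travel": [25,-10,0],"twist": 0},
])

```text
t: 18.65
position: [0.5872, 0.0853, 0.1387]
eef_rot: [1.0, 0.025, 0.0, -0.0]
wrist_force: [0.1, 0.1, -1.4]
grip_width: 0.699
```

Request:
drive_tool([
  {"travel": [25,-7,0],"twist": 0},
  {"travel": [18,-5,0],"twist": 0},
  {"travel": [8,-2,5],"twist": 0},
  {"travel": [0,0,10],"twist": 0},
  {"travel": [0,0,10],"twist": 0},
  {"travel": [0,0,0],"twist": 0},
  {"travel": [0,0,0],"twist": 0},
])

```text
t: 19.23
position: [0.6356, 0.0992, 0.1126]
eef_rot: [1.0, 0.024, -0.001, 0.0]
wrist_force: [0.6, 0.8, -0.5]
grip_width: 0.701
```

```bash
python3 g.py 639.8,100,51,2.8
python3 - <<'E'
from workcell import vision
import cv2
im,d=vision.get_image("wrist");cv2.imwrite("pics/w9.png",im[:,:,::-1])
E
```

```text
t 19.23 p [635.6  99.2 112.6] yaw 2.78 tilt 0.11 w 59.6 F [ 0.6  0.8 -0.5]
639.8,100,51,2.8 twist -0.02 travel after twist [ 4.2 -0.6 61.6] travel now [ 4.3 -0.6 61.6]
```

View pics/w9.png

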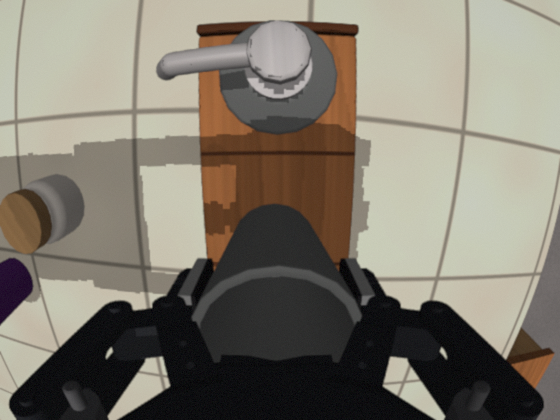

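The tumbler is held upright, clear of the pump at (275,70). I lower it.

Request:
drive_tool([
  {"travel": [2,0,10],"twist": 0},
  {"travel": [1.5,-0.5,16],"twist": 0},
  {"travel": [0.5,0,14],"twist": 0},
  {"travel": [0,0,8],"twist": 0},
  {"travel": [0,0,4],"twist": 0},
  {"travel": [0,0,2],"twist": 0},
  {"travel": [0,0,0],"twist": 0},
  {"travel": [0,0,0],"twist": 0},
  {"travel": [0,0,0],"twist": 0},
  {"travel": [0,0,0],"twist": 0},
])

```text
t: 20.12
position: [0.6411, 0.1003, 0.06]
eef_rot: [1.0, 0.024, 0.0, 0.0]
wrist_force: [-0.2, -0.3, -3.1]
grip_width: 0.7
```

```bash
python3 g.py 639.8,100,50.5,2.8
```

```text
t 20.12 p [641.1 100.3  60. ] yaw 2.8 tilt 0.05 w 59.5 F [-0.2 -0.3 -3.1]
639.8,100,50.5,2.8 twist 0.0 travel after twist [-1.3  0.2  9.5] travel now [-1.3  0.2  9.5]
```

Request:
drive_tool([
  {"travel": [0,0,2],"twist": 0},
  {"travel": [0,0,2],"twist": 0},
  {"travel": [0,0,1.5],"twist": 0},
  {"travel": [0,0,1],"twist": 0},
  {"travel": [0,0,1],"twist": 0},
  {"travel": [0,0,1],"twist": 0},
  {"travel": [0,0,0.7],"twist": 0},
  {"travel": [0,0,0.5],"twist": 0},
  {"travel": [0,0,0],"twist": 0},
  {"travel": [0,0,0],"twist": 0},
])

```text
t: 20.95
position: [0.6409, 0.1004, 0.0507]
eef_rot: [1.0, 0.024, 0.0, 0.0]
wrist_force: [-5.6, 0.1, 9.7]
grip_width: 0.698
```

```bash
python3 g.py 639.8,100,50.5,2.8
```

```text
t 20.95 p [640.9 100.4  50.7] yaw 2.81 tilt 0.03 w 59.3 F [-5.6  0.1  9.7]
639.8,100,50.5,2.8 twist 0.01 travel after twist [-1.1  0.3  0.2] travel now [-1.1  0.3  0.2]
```

Request:
drive_tool([
  {"travel": [0,0,0],"twist": 0},
  {"travel": [0,0,0],"twist": 0},
  {"travel": [0,0,0],"twist": 0},
  {"travel": [0,0,0],"twist": 0},
  {"travel": [0,0,0],"twist": 0},
  {"travel": [0,0,0],"twist": 0},
  {"travel": [0,0,-10],"twist": 0},
  {"travel": [0,0,-25],"twist": 0},
  {"travel": [0,0,-32],"twist": 0},
  {"travel": [0,0,-32],"twist": 0},
  {"travel": [0,0,-16],"twist": 0},
  {"travel": [0,0,0],"twist": 0},
], jaw=-1)

```text
t: 21.95
position: [0.6423, 0.1004, 0.1702]
eef_rot: [1.0, 0.025, 0.003, 0.0]
wrist_force: [0.8, -0.2, 0.4]
grip_width: 1.0
```

Request:
drive_tool([
  {"travel": [0,0,0],"twist": 0},
  {"travel": [-15,0,0],"twist": 0},
  {"travel": [-30,-1,0],"twist": 0},
  {"travel": [-34,-1,0],"twist": 0},
  {"travel": [-34,-1,0],"twist": 0},
  {"travel": [-34,-1,0],"twist": 0},
  {"travel": [-30,-1,10],"twist": 0},
  {"travel": [-20,-2,20],"twist": 0},
  {"travel": [-10,0,10],"twist": 0},
  {"travel": [0,0,0],"twist": 0},
  {"travel": [0,0,0],"twist": 0},
  {"travel": [0,0,0],"twist": 0},
])

```text
t: 22.95
position: [0.4345, 0.0971, 0.1251]
eef_rot: [1.0, 0.024, 0.0, 0.0]
wrist_force: [0.5, -1.2, -0.4]
grip_width: 0.999
```

```bash
python3 g.py 434.3,97,5,2.8
python3 - <<'E'
from workcell import vision
import cv2
im,d=vision.get_image("wrist");cv2.imwrite("pics/w10.png",im[:,:,::-1])
E
```

```text
t 22.95 p [434.5  97.1 125.1] yaw 2.8 tilt 0.02 w 84.9 F [ 0.5 -1.2 -0.4]
434.3,97,5,2.8 twist -0.0 travel after twist [-2.000e-01  1.000e-01  1.201e+02] travel now [-2.000e-01  1.000e-01  1.201e+02]
```

View pics/w10.png

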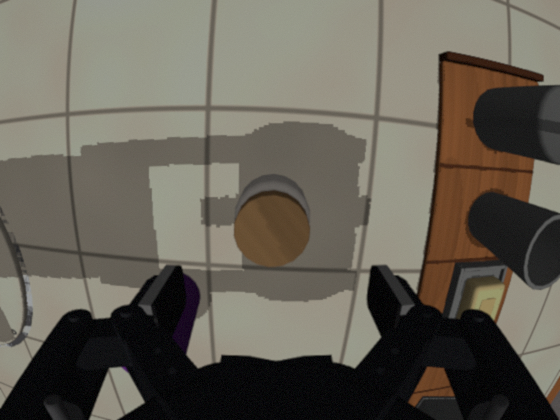

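The jar is centred at (272,225) and the tumbler stands in its bay at (520,230). I descend on the jar.

Request:
drive_tool([
  {"travel": [0,0,20],"twist": 0},
  {"travel": [0,0,30],"twist": 0},
  {"travel": [0,0,30],"twist": 0},
  {"travel": [0,0,22],"twist": 0},
  {"travel": [0,0,10],"twist": 0},
  {"travel": [0,0,6],"twist": 0},
  {"travel": [0,0,0],"twist": 0},
  {"travel": [0,0,0],"twist": 0},
  {"travel": [0,0,0],"twist": 0},
])

```text
t: 23.75
position: [0.4347, 0.0972, 0.008]
eef_rot: [1.0, 0.024, 0.001, 0.0]
wrist_force: [-0.6, -0.2, 0.6]
grip_width: 0.999
```

Request:
drive_tool([
  {"travel": [0,0,0],"twist": 0},
  {"travel": [0,0,0],"twist": 0},
  {"travel": [0,0,0],"twist": 0},
  {"travel": [0,0,0],"twist": 0},
  {"travel": [0,0,0],"twist": 0},
  {"travel": [0,0,0],"twist": 0},
  {"travel": [0,0,0],"twist": 0},
  {"travel": [0,0,0],"twist": 0},
  {"travel": [0,0,0],"twist": 0},
], jaw=1, grip_force=35)

```text
t: 24.5
position: [0.434, 0.0972, 0.0075]
eef_rot: [1.0, 0.025, 0.0, 0.0]
wrist_force: [-2.5, -0.7, 10.4]
grip_width: 0.664
```

```bash
python3 g.py 434.5,97,100,2.8 520,-83,100,2.8 648.8,-82,100,2.8
```

```text
t 24.5 p [434.   97.2   7.5] yaw 2.81 tilt 0.05 w 56.5 F [-2.5 -0.7 10.4]
434.5,97,100,2.8 twist 0.01 travel after twist [  0.5   0.2 -92.5] travel now [  0.6   0.2 -92.5]
520,-83,100,2.8 twist 0.0 travel after twist [ 76.6 184.   -0. ] travel now [7.66e+01 1.84e+02 1.00e-01]
648.8,-82,100,2.8 twist 0.0 travel after twist [128.7   5.3  -0. ] travel now [1.287e+02 5.300e+00 1.000e-01]
```

Request:
drive_tool([
  {"travel": [0,0,-5],"twist": 0},
  {"travel": [0,0,-15],"twist": 0},
  {"travel": [0,0,-30],"twist": 0},
  {"travel": [0,0,-30],"twist": 0},
  {"travel": [4,10,-20],"twist": 0},
  {"travel": [10,24,0],"twist": 0},
  {"travel": [13,31,0],"twist": 0},
  {"travel": [13,31,0],"twist": 0},
  {"travel": [13,31,0],"twist": 0},
  {"travel": [13,30,0],"twist": 0},
  {"travel": [20,20,0],"twist": 0},
  {"travel": [28,8,0],"twist": 0},
])

```text
t: 25.5
position: [0.5566, -0.085, 0.1071]
eef_rot: [1.0, 0.023, -0.0, 0.0]
wrist_force: [0.1, 0.7, -1.4]
grip_width: 0.658
```

Request:
drive_tool([
  {"travel": [30,1,0],"twist": 0},
  {"travel": [30,1,0],"twist": 0},
  {"travel": [20,1,0],"twist": 0},
  {"travel": [11,1,5],"twist": 0},
  {"travel": [0,0,12],"twist": 0},
  {"travel": [0,0,10],"twist": 0},
  {"travel": [0,0,0],"twist": 0},
  {"travel": [0,0,0],"twist": 0},
  {"travel": [0,0,0],"twist": 0},
])

```text
t: 26.25
position: [0.6472, -0.0816, 0.0802]
eef_rot: [1.0, 0.024, 0.0, 0.0]
wrist_force: [0.5, 0.3, -1.7]
grip_width: 0.656
```

```bash
python3 g.py 648.8,-82.5,17.5,2.8
python3 - <<'E'
from workcell import vision
import cv2
im,d=vision.get_image("wrist");cv2.imwrite("pics/w11.png",im[:,:,::-1])
im,d=vision.get_image("side");cv2.imwrite("pics/s11.png",cv2.resize(im[100:320,180:440],None,fx=3,fy=3,interpolation=cv2.INTER_CUBIC)[:,:,::-1])
E
```

```text
t 26.25 p [647.2 -81.6  80.2] yaw 2.8 tilt 0.01 w 55.7 F [ 0.5  0.3 -1.7]
648.8,-82.5,17.5,2.8 twist -0.0 travel after twist [ 1.5  0.9 62.7] travel now [ 1.5  0.9 62.7]
```

View pics/w11.png

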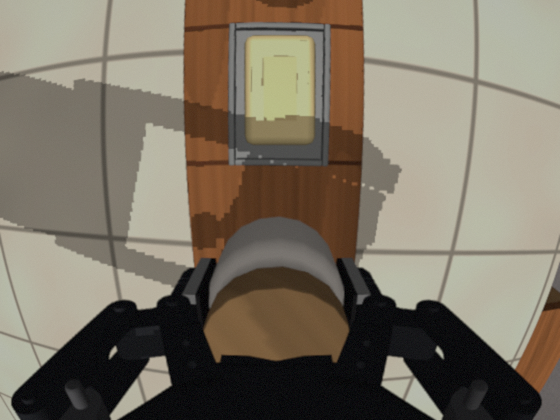

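View pics/s11.png

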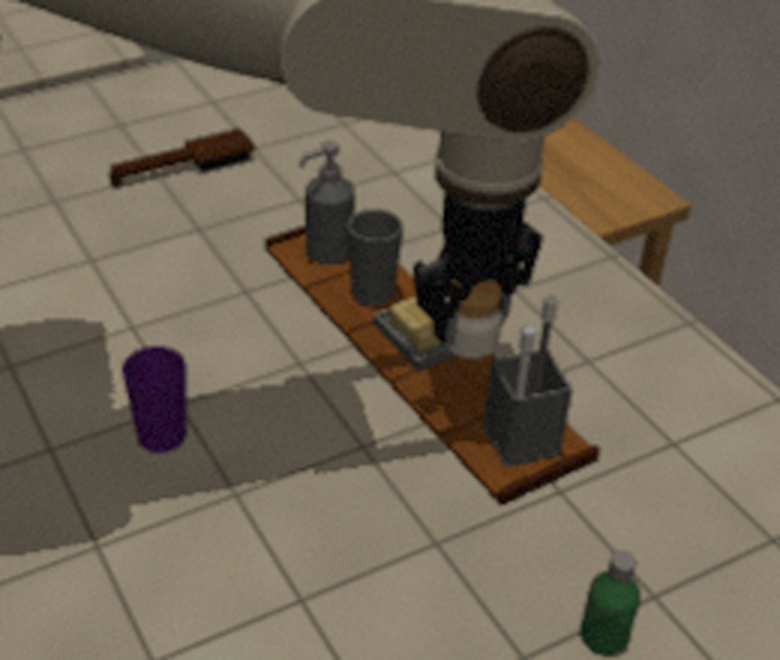

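The jar is upright over its bay and clear of the brushes. I lower it.

Request:
drive_tool([
  {"travel": [1,0.5,10],"twist": 0},
  {"travel": [0,0,16],"twist": 0},
  {"travel": [0,0,12],"twist": 0},
  {"travel": [0,0,8],"twist": 0},
  {"travel": [0,0,4],"twist": 0},
  {"travel": [0,0,2],"twist": 0},
  {"travel": [0,0,0],"twist": 0},
  {"travel": [0,0,0],"twist": 0},
  {"travel": [0,0,0],"twist": 0},
  {"travel": [0,0,0],"twist": 0},
])

```text
t: 27.18
position: [0.649, -0.0822, 0.0283]
eef_rot: [1.0, 0.024, 0.0, 0.0]
wrist_force: [0.9, -0.2, -2.8]
grip_width: 0.663
```

```bash
python3 g.py 648.8,-82.5,17.5,2.8
```

```text
t 27.18 p [649.  -82.2  28.3] yaw 2.81 tilt 0.05 w 56.4 F [ 0.9 -0.2 -2.8]
648.8,-82.5,17.5,2.8 twist 0.01 travel after twist [-0.2  0.3 10.8] travel now [-0.2  0.3 10.8]
```

Request:
drive_tool([
  {"travel": [0,0,2],"twist": 0},
  {"travel": [0,0,2],"twist": 0},
  {"travel": [0,0,2],"twist": 0},
  {"travel": [0,0,1],"twist": 0},
  {"travel": [0,0,1],"twist": 0},
  {"travel": [0,0,1],"twist": 0},
  {"travel": [0,0,0.8],"twist": 0},
  {"travel": [0,0,0.7],"twist": 0},
  {"travel": [0,0,0.5],"twist": 0},
  {"travel": [0,0,0],"twist": 0},
  {"travel": [0,0,0],"twist": 0},
])

```text
t: 28.1
position: [0.6488, -0.0821, 0.0176]
eef_rot: [1.0, 0.024, 0.0, 0.0]
wrist_force: [-6.4, 1.7, 10.0]
grip_width: 0.657
```

```bash
python3 g.py 648.8,-82.5,17.5,2.8
```

```text
t 28.1 p [648.8 -82.1  17.6] yaw 2.81 tilt 0.02 w 55.8 F [-6.4  1.7 10. ]
648.8,-82.5,17.5,2.8 twist 0.01 travel after twist [0.  0.4 0.1] travel now [0.  0.4 0.1]
```

Touchdown. I release, rise and pull back for the last look.

Request:
drive_tool([
  {"travel": [0,0,0],"twist": 0},
  {"travel": [0,0,0],"twist": 0},
  {"travel": [0,0,0],"twist": 0},
  {"travel": [0,0,0],"twist": 0},
  {"travel": [0,0,0],"twist": 0},
  {"travel": [0,0,0],"twist": 0},
  {"travel": [0,0,-10],"twist": 0},
  {"travel": [0,0,-25],"twist": 0},
  {"travel": [0,0,-35],"twist": 0},
  {"travel": [0,0,-38],"twist": 0},
  {"travel": [0,0,-38],"twist": 0},
  {"travel": [0,0,-20],"twist": 0},
], jaw=-1)

```text
t: 29.1
position: [0.6495, -0.0822, 0.1886]
eef_rot: [1.0, 0.024, 0.003, 0.001]
wrist_force: [1.1, 0.1, 0.3]
grip_width: 1.002
```

Request:
drive_tool([
  {"travel": [-15,0,-5],"twist": 0},
  {"travel": [-30,0,0],"twist": 0},
  {"travel": [-35,0,0],"twist": 0},
  {"travel": [-35,0,0],"twist": 0},
  {"travel": [-35,0,0],"twist": 0},
  {"travel": [-30,15,0],"twist": 0},
  {"travel": [-25,30,0],"twist": 0},
  {"travel": [-20,35,0],"twist": 0},
  {"travel": [-10,35,0],"twist": 0},
  {"travel": [0,35,0],"twist": 0},
  {"travel": [0,20,0],"twist": 0},
  {"travel": [0,0,0],"twist": 0},
])

```text
t: 30.1
position: [0.4219, -0.2668, 0.1883]
eef_rot: [1.0, 0.023, 0.0, 0.001]
wrist_force: [0.2, 0.0, -0.6]
grip_width: 0.995
```

```bash
python3 g.py
python3 - <<'E'
from workcell import vision
import numpy as np,cv2
for n in("top","side"):
    m=vision.camera_model(n);im,d=vision.get_image(n)
    np.savez(f"pics/{n}1.npz",im=im,d=d,E=m["extrinsics"],f=[m["fovy"],m["cx"],m["cy"]])
    r=(slice(115,260),slice(180,400)) if n=="top" else (slice(120,280),slice(210,400))
    cv2.imwrite(f"pics/{n}1.png",np.clip(cv2.resize(im[r],None,fx=3.6,fy=3.6,interpolation=cv2.INTER_CUBIC)[:,:,::-1]*1.5,0,255).astype(np.uint8))
from h import *
im,d,E,f=load("top1");P=cloud(d,E,f);P[d<=0]=-1
b=np.array([644.2,8.8]);t=np.radians(2.8);M=np.array([[np.cos(t),np.sin(t)],[-np.sin(t),np.cos(t)]])
for n,c,h in(("tumbler",(640,100),.095),("jar",(649,-83),.06),("disp",(633,193),.05),("holder",(657,-172),.075),("soap",(645,8),.03)):
    p=P.reshape(-1,3);q=p[(p[:,2]>h)&(p[:,2]<.2)&(np.hypot(p[:,0]*1000-c[0],p[:,1]*1000-c[1])<44)]
    r=rect(q);print(n,r,len(q),"circ",circ(q),"board frame",(M@(np.array(r[0])-b)).round(1))
E
```

```text
t 30.1 p [ 421.9 -266.8  188.3] yaw 2.62 tilt 0.07 w 84.5 F [ 0.2  0.  -0.6]
tumbler (array([641.7, 101.8]), array([60.1, 59.7]), 42.9) 201 circ (array([641.6, 101.4]), np.float64(28.4)) board frame [ 2. 93.]
jar (array([651.7, -80.4]), array([50.9, 48.7]), 0.3) 402 circ (array([650.7, -80.6]), np.float64(18.6)) board frame [  3.1 -89.5]
disp (array([633.4, 193.5]), array([59.4, 57.1]), 49.1) 643 circ (array([629.2, 192. ]), np.float64(20.2)) board frame [ -1.8 185. ]
holder (array([ 657.3, -172.4]), array([59.7, 62.1]), 78.0) 482 circ (array([ 655.7, -172.8]), np.float64(29.9)) board frame [   4.2 -181.6]
soap (array([643.4,  10.2]), array([52.5, 63.1]), 4.7) 449 circ (array([646.4,  10.4]), np.float64(21.6)) board frame [-0.7  1.4]
```

View pics/top1.png

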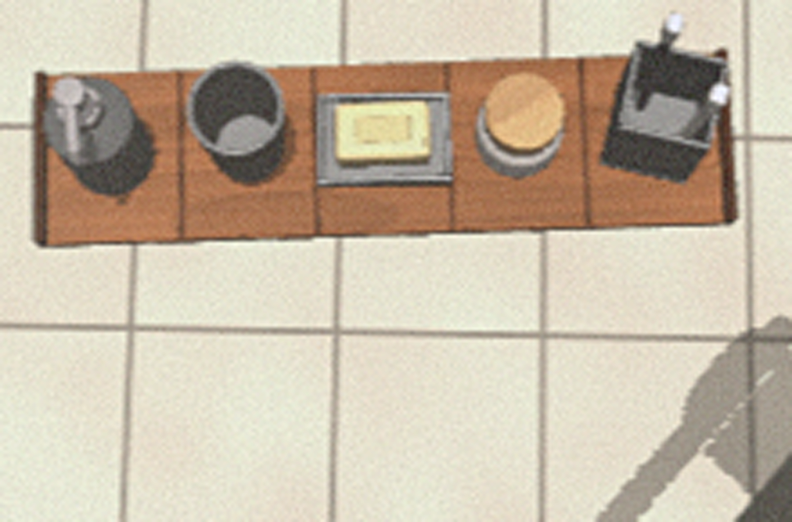

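View pics/side1.png

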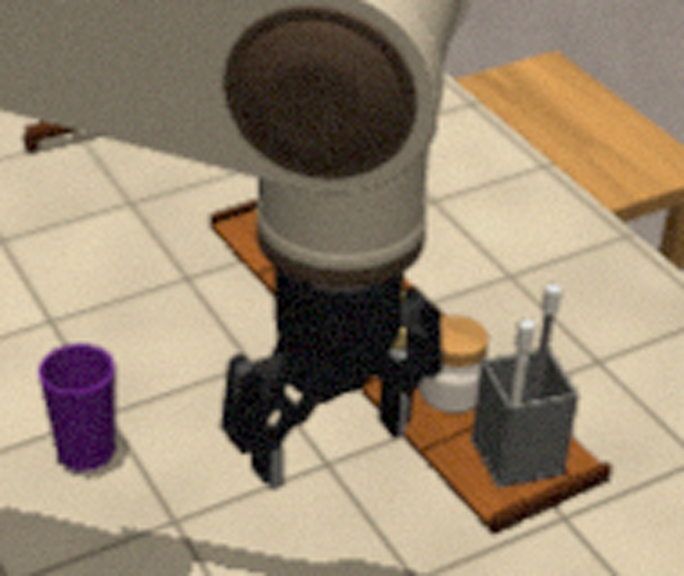

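All pieces are within about 3 mm of their bay centres and upright, nothing else has moved, and the robot is clear. Handing in.

```bash
python3 -c "
from workcell import ctrl
print(ctrl.finish_job())"
```

```text
the job is handed in; nothing more can be done
None
```

I laid out the row and handed the job in at about 30 s of the 106 s. The hand-in gave no verdict. From the pump end, the row is dispenser, tumbler, dish with the soap in it, jar, toothbrush holder.

Last checks from the top camera, in the board's frame:

| Piece | x (mm) | y (mm) | Bay centre y (mm) |
|---|---|---|---|
| Tumbler | 2 | 93 | 92 |
| Jar | 3 | -89.5 | -92 |
| Dish | 3 | -1 | 0 |
| Soap | -1 | 1 | in the dish |

- **Dish and soap:** The dish position was measured after I released it and before the soap went in. The soap lies flat and looks centred in it. The soap's depth fit was widened by some of the dish rim, so I relied on the picture for its centring.
- **Left alone:** The dispenser and holder measured within 0.1 mm of their starting positions. I didn't re-measure the hairbrush, tin or green bottle, but the arm never went near enough to touch them.
- **Touchdowns:** The wrist force read about 2 N when the dish touched down and about 10 N for the other three, read just after each touchdown.
- **Not confirmed:** In the last side view the arm hid most of the row, so that view didn't confirm the tumbler or dish. No check failed, though the dish's top-view x was about 3 mm off where the arm set it down, roughly the calibration error.

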